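# Hold a tube ring flush on a tilted welding jig

## Task

Pick up the stout tube ring (the one about as tall as it is wide), tilt it to match the sloping table of the welding jig, and slip it, the same way up, over the short pin that stands out of the table. Bring its lower end fully flush on the sloping face and keep holding it there, still gripped and pressed on squarely with a gentle steady push of about 10 N, ready for tacking: the program finishes while holding, so do not let go. Do not change the table's slope or disturb the other tube rings.

Things in the scene. Friction and masses are not known exactly. Their poses are not given: they have to be found in the camera images.
- tube_ring_2: the stout tube ring to be held: plain grey steel tube, outer diameter 49 mm, height 50 mm, bore about 37 mm, about 0.12 to 0.25 kg, standing upright loose on the bench. Origin: centre of its lower end; z runs along its axis towards the upper end
- tube_ring_1: another tube ring, wide and low: outer diameter 60 mm, height 30 mm, dark. Leave it alone. Origin: centre of its underside
- tube_ring_4: another tube ring, slender and tall: outer diameter 33 mm, height 60 mm. Leave it alone. Origin: centre of its underside
- jig: fixed base of the welding jig, a 140 x 140 mm steel plate 10 mm thick with two grey cheeks (68 mm high, their faces 63 mm either side of the middle, screw heads out to 73 mm) between which the table is held. It stands at a different place and yaw each time. Origin: centre of its underside; y runs along the table's pivot axis, which lies 45 mm above the origin; -x is the side towards which the table slopes down (the robot's side)
- table (a joint): slope of the jig's table in rad about the jig's y axis: 0 is level, greater lowers the edge on the jig's -x side. Clamped by stiff friction (6 N m) at a different slope each time, 0.3 to 0.65 rad; it gives way only if levered hard
- face (a point): centre of the table's plain sloping face, at the foot of the pin, 28 mm from the pivot axis. Its z axis is the outward normal of the face and the axis of the pin, its y axis runs along the pivot. The face measures 90 mm along its x (up the slope) and 96 mm along y. The pin is round, 30 mm in diameter for 12 mm, then tapers to 16 mm diameter at its end 20 mm above the face; the tube goes over it with about 3.5 mm play all round
- table_edge (a point): middle of the lower edge of the table's face (45 mm down the slope from the face's centre)
Mind the look-alikes: they are no part of the job. Leave any turquoise look-alike of the tube_ring_2 alone.

How it is judged:
By the outcome, as a careful person would: the job done as asked, in the order asked, and still so for the second after the job is handed in, while the arm keeps its last pose, push and grip.
It also fails if it takes over 38 s, if anything falls off the work surface, if the arm or the gripper's body presses on something with over 40 N, if the wrist force passes 120 N, or if a joint passes its speed limit or range.

## Robot

A 6-joint arm with a two-finger parallel gripper is mounted at the origin on a cart in front of the work surface, level with it; the furniture and walls round the work are solid. World frame = base frame: x ahead of the robot, y to its left, z up, the work surface at z = 0. Lengths are in m, angles in rad, forces in N, time in s.
With the tool pointing down it reaches from about 0.375 to 0.925 m from the base axis. Payload 5.7 kg.
Tool frame: the origin (TCP) lies midway between the tips of the shut fingers; the grasp point (between the pads) lies 19 mm behind it; z points along the fingers, y is the line along which they close (so a half turn about z gives the same grasp; the last joint's range is limited). The gripper opens to 88 mm and grips with 3 to 60 N. Pads are 20 mm wide; open, the fingers measure 115 mm over their backs; the gripper's body (75 mm by 178 mm) begins 61 mm behind the grasp point.
Start: joints at [0.997, 0.359, 1.51, -0, 1.272, -0.115], TCP at [0.266, 0.538, 0.223] pointing down, gripper open.
Joint ranges: [-2.97, 2.97], [-1.01, 2.36], [0.21, 2.38], [-0.96, 4.11], [0.2, 2.71], [-2.98, 2.98]. Speed limits (rad/s): [2.39, 2.39, 3.14, 3.14, 3.14, 3.14].

## Interface

Orientations are given as a unit quaternion [w, x, y, z].
In Python, from bench import telemetry, snapshot, camera_model, env, spotter gives the robot as it stands. The module is installed in compiled form; this text tells all that it offers.
- The arm moves only by the tool play_rows, never from a script. Its argument "targets" is a list of rows, each a list of 7 numbers: the turn, a rotation vector about the tool's x, y, z in degrees, then the shift along the tool's x, y, z in m, then the opening, from 0 (shut) to 1 (fully open). A call has 1 to 20 rows; each row shifts and turns the commanded pose from where the row before left it, along the tool's axes as they then stand; what a row does not reach is not made up. A row lasts 1/10 s, in which the tool goes at most 50 mm and 8.59 degrees, less where a joint would pass 70% of its speed; a pose out of reach is approached as far as the arm can. A call is refused whole if a number of a shift passes 0.05 or a number of a turn 8.59, either way. A call with a gripper value outside its range is refused whole. The fingers move at their own pace and stop on an object; the grip force is fixed at half the most. Time passes only in rows, so rows that do not move let the fingers close. It gives the time, the measured TCP pose, the force, the opening and the grip force at its end, in the units of the state.
- telemetry.get_state(): the state, without advancing time (a new reading comes with each control period).
- snapshot(name): name is "scene" or "top" or "wrist"; returns (picture, depth): 384x512x3 uint8, blue, green, red; 384x512 float32, m along the optical axis (not along the pixel's ray), 0 where there is no reading.
- camera_model(name): a dict with "intrinsics" (3x3 intrinsics, pixels), "position" and "attitude" of the camera in the world. Camera axes: x right, y down, z forward; pixel columns grow to the right and rows downward; lengths in m; the calibration is good to about 2 mm. The wrist camera is an equidistant fisheye: a pixel r from the principal point sees the ray r / f radians off the axis. A picture is of the moment at which its call begins: read the wrist's pose just before it. camera_model takes no time and is no camera call; for the wrist camera it gives the pose at the moment of the call.
- env.finish_job(): hands the job in; it is judged then, once.
Trained networks look in the newest picture that a camera, given by its name, has taken for a name from the list of things; names that differ only in an ending like _2 or _b are one class to them, and where a whole thing is asked for, a point or a joint stands for the part that bears it (a point fixed in the world has none). Each returns a list of dicts, best first, with "conf" (0 to 1); they miss things now and then, are a little off and sometimes report something else, mostly with a low value. They report only what shows in the picture. A call takes as long as a camera call. They do not tell look-alikes from the thing itself.
- spotter.silhouettes(query, camera): "pixels" (384x512 bool, what is visible of it) and "pixel" ([row, column] in pixels, amid what is visible of it).
The state is a dict: "time": time; "qpos": joint angles; "dq": joint speeds; "tau": joint torques, N m; "ee_pos": TCP position; "orientation": TCP orientation; "contact_force": force on the tool from outside, world axes, zero at the start; "ft_torque": the same for the moment, N m; "gripper_width": opening from 0.0 (shut) to 1.0 (fully open); "grasp_force": force on a finger pad.
Only numpy, scipy, OpenCV 4.12 (cv2) and the standard library are available. Lean on these libraries where they do the work, as an engineer would, in place of code of your own. Each camera call takes 0.05 s, during which the arm holds its last target. There are 200 camera calls.

## Working session

There is one attempt and no reset: what is moved stays moved. The work goes in short steps, Python scripts to look and compute and a tool call to move; the robot and the scene stay as the last step left them, time stands still between calls to the robot, and variables do not carry over. Pictures are saved under pics/ and viewed, at most 10 in all, crops included, and the job is handed in when it is done.

Besides the shell and the picture viewer there is one more tool, called after ">>>" as name(argument=value, ...) on one line, values as JSON. play_rows: Moves the arm, as the interface text tells. Its arguments: {"type":"object","properties":{"targets":{"type":"array","items":{"type":"array","items":{"type":"number"}}}},"required":["targets"]}

```bash
mkdir -p pics; ls; cat > h.py <<'E'
import numpy as np, cv2
from scipy.spatial.transform import Rotation as R
from bench import telemetry, snapshot, camera_model, env, spotter
def rot(q):
    q=np.asarray(q,float)
    return q if q.shape==(3,3) else R.from_quat([q[1],q[2],q[3],q[0]]).as_matrix()
def cloud(depth,cam):
    K=np.array(cam["intrinsics"]); h,w=depth.shape
    v,u=np.mgrid[:h,:w]; x=(u-K[0,2])/K[0,0]; y=(v-K[1,2])/K[1,1]
    if cam.get("fish"):
        r=np.hypot(x,y)+1e-9; t=np.tan(np.minimum(r,1.5))/r; x,y=x*t,y*t
    P=np.stack([x*depth,y*depth,depth],-1)
    return P@rot(cam["attitude"]).T+np.array(cam["position"])
def see(name):
    cam=dict(camera_model(name)); cam["fish"]=name=="wrist"
    im,d=snapshot(name); return im,d,cloud(d,cam),cam
E
python3 - <<'E'
from h import *
s=telemetry.get_state(); print(s)
ims=[]
for n in("scene","top"):
    im,d,P,c=see(n); ims.append(im); np.savez(f"pics/{n}.npz",im=im,d=d,P=P); print(n,c)
    for q in("tube_ring_2","jig","table","tube_ring_1","tube_ring_4"):
        for o in spotter.silhouettes(q,n):
            m=o["pixels"]&(d>0); p=P[m]
            if len(p): print(q,round(o["conf"],2),o["pixel"],m.sum(),np.median(p,0).round(3),p.min(0).round(3),p.max(0).round(3),im[m].mean(0).round())
    cv2.imwrite(f"pics/{n}.png",im)
E
```

```text
pics
{'time': 0.0, 'qpos': array([ 9.96903593e-01,  3.59521053e-01,  1.51142776e+00, -1.50156380e-05,
        1.27249652e+00, -1.15085055e-01]), 'dq': array([-1.01336563e-03,  6.87124622e-04, -1.48646255e-03, -4.19890686e-04,
        1.47136645e-05,  1.83957781e-03]), 'tau': array([-3.91924450e-04, -5.15351129e+01, -2.70736653e+01,  6.70782267e-02,
        3.45587789e-02, -1.55717698e-04]), 'ee_pos': array([0.26535327, 0.53736191, 0.22180182]), 'orientation': array([-3.06087101e-04,  2.27394769e-01,  9.73802219e-01, -8.74339525e-04]), 'contact_force': array([-0.53448854, -0.46135643, -0.72048628]), 'ft_torque': array([-0.01795673,  0.01731014,  0.01463194]), 'grasp_force': 0.0, 'gripper_width': 0.9984608787312772}
scene {'intrinsics': array([[351.99433808,   0.        , 258.42749482],
       [  0.        , 351.99433808, 197.91188666],
       [  0.        ,   0.        ,   1.        ]]), 'position': array([ 0.04300441, -0.45803904,  0.68949307]), 'attitude': array([-0.33757436,  0.85198476, -0.37287901,  0.1453505 ]), 'fish': False}
tube_ring_2 0.88 [207.2, 312.7] 388 [ 0.565 -0.162  
[... 2522 characters left out ...]
6 [166.7, 295.7] 44 [ 0.576 -0.178  0.025] [ 0.536 -0.189  0.006] [ 0.593 -0.136  0.033] [87. 82. 80.]
tube_ring_1 0.41 [214.0, 314.7] 124 [ 0.439 -0.227  0.022] [ 0.417 -0.243 -0.005] [ 0.46  -0.186  0.054] [131. 133. 135.]
tube_ring_4 0.68 [168.0, 165.7] 1033 [0.577 0.203 0.074] [0.528 0.154 0.006] [0.628 0.27  0.095] [206. 193. 195.]
tube_ring_4 0.65 [198.3, 340.9] 140 [ 0.49  -0.315  0.035] [ 0.474 -0.331 -0.008] [ 0.511 -0.297  0.064] [123. 125. 126.]
tube_ring_4 0.56 [166.7, 295.7] 44 [ 0.576 -0.178  0.025] [ 0.536 -0.189  0.006] [ 0.593 -0.136  0.033] [87. 82. 80.]
tube_ring_4 0.41 [214.0, 314.7] 124 [ 0.439 -0.227  0.022] [ 0.417 -0.243 -0.005] [ 0.46  -0.186  0.054] [131. 133. 135.]
```

```bash
cd pics; python3 -c "
import cv2,numpy as np
cv2.imwrite('both.png',cv2.resize(np.vstack([cv2.imread('scene.png')[:300],cv2.imread('top.png')[:300]]),(512,600)))"
```

```text
(no output)
```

View pics/scene.png

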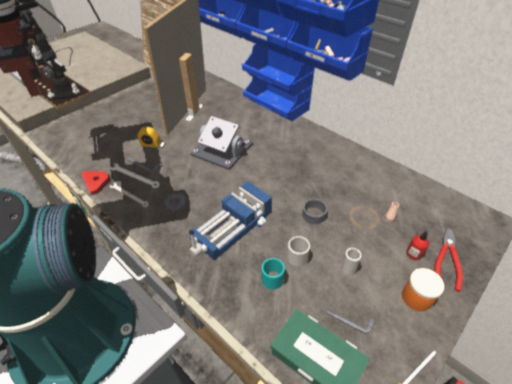

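View pics/top.png

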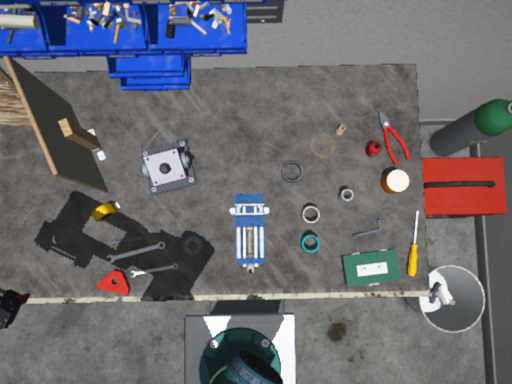

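The grey stout ring sits at about scene (249,299) and top (214,311), next to its turquoise twin at top (242,311). The jig is at top (167,167). I'll measure the ring and the face next.

```bash
cat > fit.py <<'E'
from h import *
from scipy.optimize import least_squares
def circ(xy,r):
    f=lambda p:np.hypot(*(xy-p).T)-r
    return least_squares(f,xy.mean(0),loss="soft_l1",f_scale=.002).x
def plane(p,tol=.0025,guess=None):
    rng=np.random.default_rng(0); best=None
    for _ in range(400):
        a,b,c=p[rng.choice(len(p),3,False)]; n=np.cross(b-a,c-a); l=np.linalg.norm(n)
        if l<1e-6: continue
        n/=l
        if n[2]<0:n=-n
        if not .75<n[2]<.97: continue
        i=abs((p-a)@n)<tol
        if best is None or i.sum()>best.sum(): best=i
    q=p[best]; c=q.mean(0); n=np.linalg.svd(q-c)[2][2]; n*=np.sign(n[2]); return n,c,best
def face(P,d,ctr=(.577,.2),rad=.09):
    p=P[(d>0)&(np.hypot(P[...,0]-ctr[0],P[...,1]-ctr[1])<rad)&(P[...,2]>.02)&(P[...,2]<.13)]
    n,c,i=plane(p); h=(p-c)@n
    x=np.array([-n[0],-n[1],0]); x=x/np.linalg.norm(x); y=np.cross([0,0,1],x); xs=np.cross(y,n)
    q=p[i]; X=(q-c)@xs; Y=(q-c)@y
    mid=lambda v:(np.percentile(v,1.0)+np.percentile(v,99.0))/2
    print("face n",n.round(4),"slope",np.arccos(n[2]).round(3),"yaw",np.arctan2(x[1],x[0]).round(3),"inl",i.sum(),len(p),"extent",np.ptp(X).round(3),np.ptp(Y).round(3))
    print(" centre by extents",(c+xs*mid(X)+y*mid(Y)).round(4))
    up=p[(h>.015)&(h<.024)&(np.hypot((p-c)@xs,(p-c)@y)<.03)]
    if len(up):
        t=up.mean(0); f=t-n*((t-c)@n); print(" pin top",t.round(4),len(up),"foot",f.round(4), "h",((up-c)@n).max().round(4))
    return n,c
if __name__=="__main__":
    for n in("scene","top"):
        D=np.load(f"pics/{n}.npz"); P,d,im=D["P"],D["d"],D["im"].astype(int)
        print(n); face(P,d)
        m=(d>0)&(np.hypot(P[...,0]-.44,P[...,1]+.215)<.045)&(abs(im[...,0]-im[...,2])<25)
        p=P[m]; t=p[(p[:,2]>.044)&(p[:,2]<.06)]
        print(" ring top",len(t),t.mean(0).round(4),circ(t[:,:2],.0215).round(4),"z",np.median(t[:,2]).round(4))
        tt=(d>0)&(np.hypot(P[...,0]-.37,P[...,1]+.22)<.045)&(P[...,2]>.044)&(P[...,2]<.06)&(im[...,0]-im[...,2]>40); t=P[tt]
        print(" turq",circ(t[:,:2],.0215).round(4))
        b=(d>0)&(P[...,2]>.03)&(P[...,0]>.2)&(P[...,0]<.8)&(abs(P[...,1])<.6); t=P[b]
        # height map, 5cm
        H=np.zeros((12,24)); np.maximum.at(H,(((t[:,0]-.2)/.05).astype(int),((t[:,1]+.6)/.05).astype(int)),t[:,2])
        if n=="top": print((H*1000).astype(int))
E
python3 fit.py
```

```text
scene
face n [-0.4528 -0.104   0.8855] slope 0.483 yaw 0.226 inl 665 1120 extent 0.092 0.099
 centre by extents [0.5782 0.2035 0.0697]
 pin top [0.568  0.2002 0.0854] 47 foot [0.5765 0.2021 0.0686] h 0.0232
 ring top 133 [ 0.4367 -0.2117  0.0486] [ 0.4372 -0.2106] z 0.0491
 turq [ 0.3548 -0.2069]
top
face n [-0.4611 -0.0988  0.8818] slope 0.491 yaw 0.211 inl 711 1274 extent 0.091 0.116
 centre by extents [0.575  0.2085 0.0686]
 pin top [0.5682 0.2019 0.0861] 58 foot [0.5771 0.2038 0.0691] h 0.0239
 ring top 59 [ 0.4359 -0.2093  0.0484] [ 0.436  -0.2096] z 0.0483
 turq [ 0.3536 -0.2061]
[[  0   0  45  48  48  49   0   0   0   0   0   0   0   0   0   0   0   0
    0   0 349 348   0   0]
 [  0  30  48  50  50  49  44   0   0   0  41  94   0   0   0   0   0   0
    0   0 344 348   0   0]
 [  0   0  47  49  50  49  47  51  51   0  43  43  41   0   0   0   0   0
    0   0   0   0   0   0]
 [  0   0   0   0   0   0   0  53  52   0  39  40  30   0   0   0   0   0
    0   0   0   0   0   0]
 [  0   0   0   0   0   0   0  53  52   0  65  66  69   0   0   0   0   0
    0  59  56   0   0   0]
 [  0   0  70  63   0  61  59  51  53   0  65  66  63   0   0   0   0   0
    0  61  60   0   0   0]
 [  0   0  71  71   0  63   0   0  32  33   0   0   0   0   0  58  63   0
    0 339  37   0   0   0]
 [  0   0  69  69   0   0   0   0  32  32   0   0   0   0  68  90  90  90
    0 339 340   0   0   0]
 [  0   0   0  87  79   0   0   0   0   0   0   0   0   0  70  92  94  90
    0   0 340   0   0   0]
 [  0   0   0   0   0  54  43   0   0   0   0   0   0   0   0   0   0   0
    0   0 340 340   0   0]
 [  0   0   0   0   0   0   0   0   0   0   0   0   0   0   0   0   0   0
    0   0   0 340   0 180]
 [  0   0   0   0   0   0   0   0   0 565 572 573 568 577 578 573 581 582
  580 575 411 410 335 269]]
```

>>> play_rows(targets=[[0,0,0,-0.015,-0.012,-0.004,1],[0,0,0,-0.028,-0.026,-0.006,1],[0,0,0,-0.028,-0.026,-0.006,1],[0,0,0,-0.028,-0.026,-0.006,1],[0,0,0,-0.028,-0.026,-0.006,1],[0,0,0,-0.028,-0.026,-0.006,1],[0,0,0,-0.03,-0.025,-0.006,1],[0,0,0,-0.035,-0.012,-0.004,1],[0,0,0,-0.035,-0.008,-0.004,1],[0,0,0,-0.035,-0.008,-0.004,1],[0,0,0,-0.035,-0.007,-0.004,1],[0,0,0,-0.03,-0.007,-0.004,1],[0,0,0,0,0,0,1],[0,0,0,0,0,0,1]])

```text
time: 2.0
ee_pos: [0.4912, 0.1923, 0.2827]
orientation: [-0.0, 0.228, 0.974, -0.0]
contact_force: [-0.3, 0.1, 0.2]
gripper_width: 1.0
grasp_force: 0.0
```

```bash
cat >> h.py <<'E'
def tool():
    s=telemetry.get_state(); return np.array(s["ee_pos"]),rot(s["orientation"]),s
E
python3 - <<'E'
from h import *; import fit
p,Rt,s=tool(); print(p,s["qpos"].round(3),s["contact_force"].round(2))
im,d,P,c=see("wrist"); np.savez("pics/w1.npz",im=im,d=d,P=P); print(c)
cv2.imwrite("pics/w1.png",im); print("T_cam_tool",(Rt.T@(np.array(c["position"])-p)).round(4),(Rt.T@rot(c["attitude"])).round(3).tolist())
fit.face(P,d)
E
```

```text
[0.49123431 0.19227786 0.28265914] [ 0.242  0.203  1.58   0.     1.359 -0.868] [-0.3   0.08  0.24]
{'intrinsics': array([[297.31863964,   0.        , 250.629908  ],
       [  0.        , 297.31863964, 191.89371178],
       [  0.        ,   0.        ,   1.        ]]), 'position': array([0.42553271, 0.22563432, 0.44481496]), 'attitude': array([0.11600004, 0.84187565, 0.52217356, 0.0715832 ]), 'fish': True}
T_cam_tool [ 0.0738  0.0006 -0.1621] [[0.0, -0.963, -0.271], [1.0, 0.0, -0.0], [0.0, -0.271, 0.963]]
face n [-0.4568 -0.1125  0.8824] slope 0.49 yaw 0.241 inl 3972 5117 extent 0.091 0.097
 centre by extents [0.5781 0.2039 0.0697]
 pin top [0.57   0.2026 0.0863] 280 foot [0.5785 0.2047 0.07  ] h 0.0218
```

View pics/w1.png

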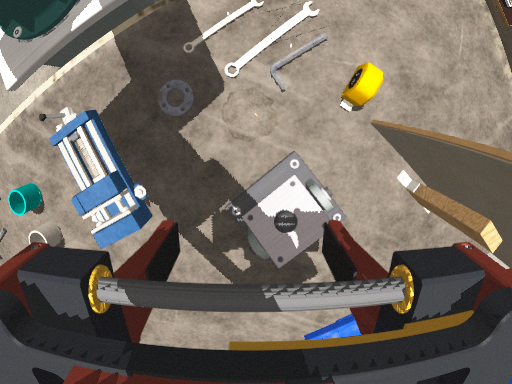

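>>> play_rows(targets=[[0,0,0,-0.006,-0.018,0.004,1],[0,0,0,-0.012,-0.036,0.009,1],[0,0,0,-0.012,-0.036,0.009,1],[0,0,0,-0.012,-0.036,0.009,1],[0,0,0,-0.012,-0.036,0.009,1],[0,0,0,-0.012,-0.036,0.009,1],[0,0,0,-0.012,-0.036,0.009,1],[0,0,0,-0.012,-0.036,0.009,1],[0,0,0,-0.012,-0.036,0.009,1],[0,0,0,-0.012,-0.036,0.009,1],[0,0,0,-0.012,-0.036,0.009,1],[0,0,-5,-0.003,-0.007,0.006,1],[0,0,-7,0,0,0,1],[0,0,-7,0,0,0,1],[0,0,-7.3,0,0,0,1],[0,0,0,0,0,0,1],[0,0,0,0,0,0,1]])

```text
time: 3.75
ee_pos: [0.4363, -0.208, 0.1827]
orientation: [-0.0, 0.001, 1.0, 0.0]
contact_force: [-0.2, 0.2, -0.1]
gripper_width: 1.003
grasp_force: 0.0
```

```bash
python3 - <<'E'
from h import *; import fit
p,Rt,s=tool(); print(p,Rt[:,1].round(3),s["qpos"].round(3))
im,d,P,c=see("wrist"); np.savez("pics/w2.npz",im=im,d=d,P=P); cv2.imwrite("pics/w2.png",im)
i=im.astype(int)
m=(d>0)&(np.hypot(P[...,0]-.4365,P[...,1]+.21)<.045)&(abs(i[...,0]-i[...,2])<30); q=P[m]
t=q[(q[:,2]>.044)&(q[:,2]<.056)]
cc=fit.circ(t[:,:2],.0215); print("ring",len(t),t[:,:2].min(0),t[:,:2].max(0),cc,np.median(t[:,2]))
tg=np.array([*cc,.013]); print("tool delta to grasp",(Rt.T@(tg-p)).round(4))
E
```

```text
[ 0.43630019 -0.20799647  0.1827366 ] [0.002 1.    0.   ] [-0.588  0.236  1.805 -0.     1.101 -2.157]
ring 489 [ 0.41425826 -0.23409625] [ 0.46249791 -0.18759383] [ 0.438008   -0.21092433] 0.049628885130216405
tool delta to grasp [-0.0018 -0.003   0.1697]
```

View pics/w2.png

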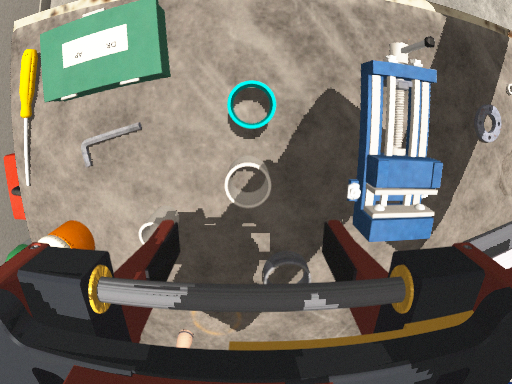

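The grey ring is at (185,247), below its turquoise twin at (105,252), and the way down is clear.

>>> play_rows(targets=[[0,0,0,-0.0018,-0.003,0.02,1],[0,0,0,0,0,0.035,1],[0,0,0,0,0,0.035,1],[0,0,0,0,0,0.03,1],[0,0,0,0,0,0.02,1],[0,0,0,0,0,0.015,1],[0,0,0,0,0,0.01,1],[0,0,0,0,0,0.005,1],[0,0,0,0,0,0,1],[0,0,0,0,0,0,0],[0,0,0,0,0,0,0],[0,0,0,0,0,0,0],[0,0,0,0,0,0,0],[0,0,0,0,0,0,0],[0,0,0,0,0,0,0],[0,0,0,0,0,0,0],[0,0,0,0,0,0,0]])

```text
time: 5.5
ee_pos: [0.4384, -0.212, 0.0128]
orientation: [0.0, -0.0, 1.0, -0.0]
contact_force: [0.3, 0.1, 4.1]
gripper_width: 0.539
grasp_force: 30.0
```

>>> play_rows(targets=[[0,0,0,0,0,-0.01,0],[0,0,0,0,0,-0.03,0],[0,0,0,0,0,-0.045,0],[0,0,0,0,0,-0.045,0],[0,0,0,0,0,-0.045,0],[0,0,0,0,0.01,-0.035,0],[0,0,0,-0.01,0.03,-0.015,0],[0,0,0,-0.012,0.04,0,0],[0,0,0,-0.012,0.04,0,0],[0,0,0,-0.012,0.04,0,0],[0,0,0,-0.012,0.04,0,0],[0,0,0,-0.012,0.04,0,0],[0,0,0,-0.012,0.04,0,0],[0,0,0,-0.012,0.04,0,0],[0,0,0,-0.012,0.04,0,0],[0,0,0,-0.012,0.035,0,0],[0,0,0,-0.01,0.03,0,0],[0,0,0,-0.006,0.014,0,0],[0,0,0,0,0,0,0]])

```text
time: 7.4
ee_pos: [0.5725, 0.2284, 0.2375]
orientation: [-0.0, -0.001, 1.0, -0.0]
contact_force: [-1.0, -1.1, -1.8]
gripper_width: 0.539
grasp_force: 30.0
```

```bash
cat > go.py <<'E'
from h import *
def frame(n):
    n=np.array(n)/np.linalg.norm(n); x=np.array([-n[0],-n[1],0]); x/=np.linalg.norm(x); y=np.cross([0,0,1],x)
    return np.column_stack([np.cross(y,-n),y,-n])
def report(n,foot,off,lo=.0128):
    """off: tool-frame offset of ring's lower end from the face foot (z negative = above)"""
    p,Rc,s=tool(); Rg=frame(n); tg=np.array(foot)+Rg@(np.array(off)-[0,0,lo])
    rv=R.from_matrix(Rc.T@Rg).as_rotvec(degrees=True)
    print("pos",p.round(4),"F_tool",(Rc.T@s["contact_force"]).round(2),"M_tool",(Rc.T@s["ft_torque"]).round(2),"t",s["time"],"w",round(s["gripper_width"],3),"q",s["qpos"].round(2))
    print("turn",rv.round(2),"shift now-axes",(Rc.T@(tg-p)).round(4),"shift goal-axes",(Rg.T@(tg-p)).round(4))
E
python3 - <<'E'
from go import *
report([-.457,-.110,.8824],[.578,.204,.0697],[-.06,0,-.09])
E
```

```text
pos [0.5725 0.2284 0.2375] F_tool [ 1.04 -1.12  1.84] M_tool [ 0.02 -0.05 -0.04] t 7.4 w 0.539 q [ 0.27  0.37  1.45 -0.    1.32 -1.31]
turn [ -3.28 -27.93 -13.13] shift now-axes [-0.01   -0.0233  0.0488] shift goal-axes [ 0.0192 -0.025   0.0451]
```

>>> play_rows(targets=[[-0.33,-2.8,-1.3,0,0,0,0],[-0.66,-5.6,-2.63,0,0,0,0],[-0.66,-5.6,-2.63,0,0,0,0],[-0.66,-5.6,-2.63,0,0,0,0],[-0.66,-5.6,-2.63,0,0,0,0],[-0.31,-2.7,-1.3,0,0,0,0],[0,0,0,0.005,-0.006,0.01,0],[0,0,0,0.007,-0.009,0.015,0],[0,0,0,0.005,-0.007,0.012,0],[0,0,0,0.002,-0.003,0.008,0],[0,0,0,0,0,0,0],[0,0,0,0,0,0,0]])

```text
time: 8.6
ee_pos: [0.5828, 0.2033, 0.1889]
orientation: [0.24, -0.113, 0.964, 0.028]
contact_force: [0.2, 0.4, -1.2]
gripper_width: 0.539
grasp_force: 30.0
```

```bash
python3 - <<'E'
from go import *; import fit
report([-.457,-.110,.8824],[.578,.204,.0697],[0,0,-.06])
p,Rt,s=tool()
im,d,P,c=see("wrist"); np.savez("pics/w3.npz",im=im,d=d,P=P); cv2.imwrite("pics/w3.png",im)
fit.face(P,d)
E
```

```text
pos [0.5828 0.2033 0.1889] F_tool [0.35 0.36 1.19] M_tool [-0.07  0.32 -0.02] t 8.6 w 0.539 q [ 0.22  0.23  1.94  0.01  0.49 -1.59]
turn [-0.1  -0.05 -0.16] shift now-axes [0.06   0.0017 0.0304] shift goal-axes [0.06   0.0018 0.0303]
face n [-0.4579 -0.113   0.8818] slope 0.491 yaw 0.242 inl 9434 12012 extent 0.09 0.096
 centre by extents [0.5782 0.2036 0.0697]
 pin top [0.5697 0.2015 0.0859] 691 foot [0.5781 0.2036 0.0696] h 0.0219
```

View pics/w3.png

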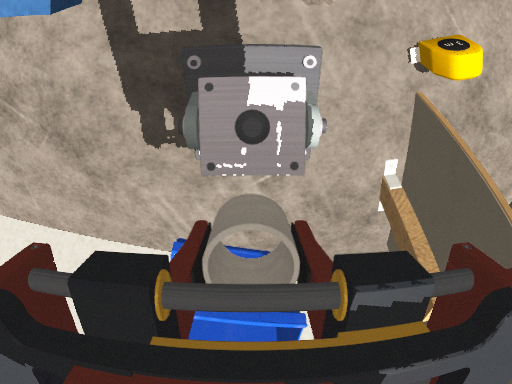

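The pin is clear at (127,252) in the middle of the face, and the face extents match the 90 x 96 mm given. Before moving in, I'll check how the ring sits in the grip.

```bash
python3 - <<'E'
from go import *; import fit
from scipy.optimize import least_squares
p,Rt,s=tool(); D=np.load("pics/w3.npz"); P,d=D["P"],D["d"]
q=((P-p)@Rt)[d>0]
m=(abs(q[:,0])<.035)&(abs(q[:,1])<.028)&(q[:,2]>-.045)&(q[:,2]<.03); q=q[m]
rim=q[q[:,2]<-.033]; rr=np.hypot(*rim[:,:2].T); rim=rim[(rr<.027)]
print(len(rim),np.percentile(rim[:,2],[5,50,95]).round(4), fit.circ(rim[:,:2],.0215))
A=np.c_[rim[:,:2],np.ones(len(rim))]; c=np.linalg.lstsq(A,rim[:,2],rcond=None)[0]; print("tilt deg",np.degrees(c[:2]).round(2),"z0",c[2].round(4))
o=q[(q[:,0]>.008)&(q[:,2]>-.034)]   # outer wall, camera side
f=lambda v:np.hypot(o[:,0]-v[0]-v[2]*o[:,2],o[:,1]-v[1])-.0245
r=least_squares(f,[0,0,0],loss="soft_l1",f_scale=.001).x; print("outer wall",len(o),r.round(4),"tilt y deg",np.degrees(r[2]).round(2),"low",np.percentile(o[:,2],98).round(4))
report([-.458,-.113,.882],[.5781,.2036,.0696],[0,0,-.03])
E
```

```text
1641 [-0.0419 -0.0364 -0.0338] [ 1.67884128e-03 -5.48500293e-05]
tilt deg [2.55 0.28] z0 -0.0372
outer wall 2560 [-0.0003 -0.0001  0.003 ] tilt y deg 0.17 low 0.0112
pos [0.5829 0.2036 0.1894] F_tool [1.66 0.04 0.52] M_tool [-0.04  0.32  0.03] t 8.65 w 0.539 q [ 0.22  0.23  1.94  0.01  0.49 -1.59]
turn [-0.24 -0.09 -0.42] shift now-axes [0.0606 0.0009 0.0607] shift goal-axes [0.0606 0.0011 0.0606]
```

>>> play_rows(targets=[[-0.24,-0.09,-0.42,0.01,0,0,0],[0,0,0,0.02,0.0005,0,0],[0,0,0,0.02,0.0005,0.005,0],[0,0,0,0.01,0,0.015,0],[0,0,0,0.0006,0,0.02,0],[0,0,0,0,0,0.014,0],[0,0,0,0,0,0.006,0],[0,0,0,0,0,0,0],[0,0,0,0,0,0,0],[0,0,0,0,0,0,0]])

```text
time: 9.65
ee_pos: [0.5577, 0.1988, 0.1083]
orientation: [0.242, -0.117, 0.963, 0.029]
contact_force: [-0.4, 0.8, -1.3]
gripper_width: 0.538
grasp_force: 30.0
```

```bash
python3 - <<'E'
from go import *; import fit
report([-.458,-.113,.882],[.5781,.2036,.0696],[0,0,0])
im,d,P,c=see("wrist"); ims,d,P,c=see("scene")
cv2.imwrite("pics/w4.png",np.hstack([cv2.resize(im[60:320,130:390],(390,390)),cv2.resize(ims[90:190,160:260],(390,390))]))
report([-.458,-.113,.882],[.5781,.2036,.0696],[0,0,0])
E
```

```text
pos [0.5577 0.1988 0.1083] F_tool [0.8  0.83 1.09] M_tool [-0.04  0.34  0.03] t 9.65 w 0.538 q [ 0.22  0.34  2.08  0.05  0.24 -1.64]
turn [0.02 0.03 0.03] shift now-axes [-0.0002 -0.0003  0.0312] shift goal-axes [-0.0002 -0.0003  0.0312]
pos [0.5578 0.1988 0.1083] F_tool [0.71 0.35 1.39] M_tool [-0.04  0.35  0.09] t 9.75 w 0.538 q [ 0.22  0.34  2.08  0.05  0.24 -1.64]
turn [0.02 0.04 0.02] shift now-axes [-0.0002 -0.0002  0.0311] shift goal-axes [-0.0002 -0.0002  0.0311]
```

View pics/w4.png

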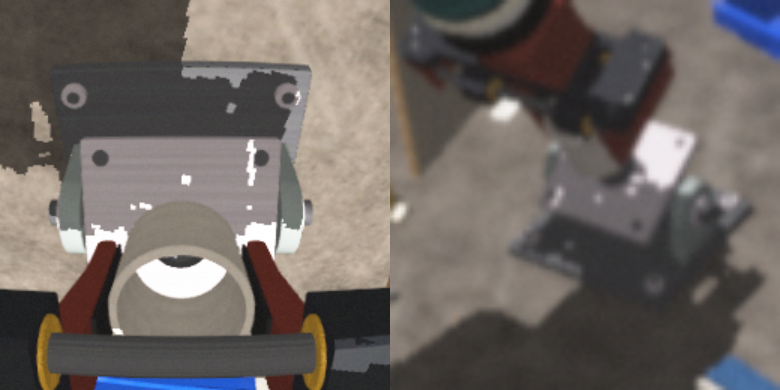

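```bash
python3 - <<'E'
import numpy as np
from scipy.optimize import least_squares, fsolve
# q2,q3,q5 and TCP radius,z (q4~0)
D=[([.3595,1.5114,1.2725],[.26535,.53736,.2218]),([.203,1.58,1.359],[.49123,.19228,.28266]),([.236,1.805,1.101],[.4363,-.208,.18274]),
([.37,1.45,1.32],[.5725,.2284,.2375]),([.23,1.94,.49],[.5828,.2033,.1889]),([.34,2.08,.24],[.5577,.1988,.1083])]
def fk(v,q):
    a,h,L1,e,L2,L3=v; q2,q3,q5=q; t=q2+q3
    return np.array([a+L1*np.sin(q2)+L2*np.sin(t)+e*np.cos(t)+L3*np.sin(t+q5),h+L1*np.cos(q2)+L2*np.cos(t)-e*np.sin(t)+L3*np.cos(t+q5)])
f=lambda v:np.concatenate([fk(v,q)-[np.hypot(*p[:2]),p[2]] for q,p in D]+[1e-3*np.array(v)])
r=least_squares(f,[0,.35,.4,0,.4,.25]); v=r.x; print(v.round(3),r.fun[:12].round(4))
n=np.array([-.458,-.113,.882]); foot=np.array([.5781,.2036,.0696])
for h in(.03,.02,.01,.0):
    p=foot+n*(.0128+h); th=np.pi-.491
    g=lambda x:fk(v,[x[0],x[1],th-x[0]-x[1]])-[np.hypot(*p[:2]),p[2]]
    x=fsolve(g,[.34,2.08]); print(h,x.round(3),"q5",(th-x.sum()).round(3))
E
```

```text
[0.013 0.265 0.608 0.109 0.424 0.383] [-0.0005 -0.0003 -0.0008 -0.0011  0.0002  0.001   0.0009  0.001   0.0006
 -0.0006 -0.0004 -0.    ]
0.03 [0.343 2.087] q5 0.221
0.02 [0.366 2.085] q5 0.2
0.01 [0.389 2.083] q5 0.179
0.0 [0.411 2.08 ] q5 0.159
```

```bash
python3 - <<'E'
from go import *
from scipy.optimize import fsolve
v=[.013,.265,.608,.109,.424,.383]
def fk(v,q):
    a,h,L1,e,L2,L3=v; q2,q3,q5=q; t=q2+q3
    return np.array([a+L1*np.sin(q2)+L2*np.sin(t)+e*np.cos(t)+L3*np.sin(t+q5),h+L1*np.cos(q2)+L2*np.cos(t)-e*np.sin(t)+L3*np.cos(t+q5)])
foot=np.array([.5781,.2036,.0696]);n=np.array([-.458,-.113,.882]);Rg=frame(n)
for dg in(0,3,5,6,8):
    a=np.radians(dg); g=foot+n*.036; p=g+Rg@np.array([np.sin(a),0,np.cos(a)])*.019; th=np.pi-.491+a
    x=fsolve(lambda x:fk(v,[x[0],x[1],th-x.sum()])-[np.hypot(*p[:2]),p[2]],[.34,2.08]); print(dg,x.round(3),"q5",(th-x.sum()).round(3))
p,Rc,s=tool(); print(s["qpos"].round(4))
# to bench: first back off 70mm along the tool, then world delta & turn
q=p-Rc[:,2]*.07; print("after retreat",q.round(4)); 
Rb=np.column_stack([[-1,0,0],[0,1,0],[0,0,-1]]).astype(float)
print("turn to upright",R.from_matrix(Rc.T@Rb).as_rotvec(degrees=True).round(2),"then shift",(Rb.T@(np.array([.45,.10,.0135])-q)).round(4))
D=np.load("pics/top.npz"); P=D["P"]; k=(D["d"]>0)&(P[...,2]>.01)&(abs(P[...,0]-.45)<.06)&(abs(P[...,1]-.1)<.09); print("obst",P[k].min(0),P[k].max(0),np.sort(P[k][:,1])[::max(1,k.sum()//12)].round(3))
E
```

```text
0 [0.402 2.081] q5 0.167
3 [0.401 2.037] q5 0.265
5 [0.402 2.008] q5 0.327
6 [0.403 1.994] q5 0.358
8 [0.407 1.964] q5 0.419
[ 0.2183  0.3387  2.0755  0.0488  0.236  -1.6394]
after retreat [0.5257 0.1908 0.17  ]
turn to upright [ 3.42 28.04 13.6 ] then shift [ 0.0757 -0.0908  0.1565]
obst [0.44283451 0.01016346 0.01042835] [0.46373002 0.02522407 0.02558275] [0.01  0.01  0.013 0.013 0.013 0.015 0.016 0.016 0.016 0.018 0.019 0.019
 0.019 0.022 0.022 0.025]
```

At flush, joint 5 would drop to about 0.17, below its 0.2 limit, because of this grip angle. I'll stand the ring on clear bench, regrip it with the tool pitched 6° relative to it, and come back.

>>> play_rows(targets=[[0,0,0,0,0,-0.01,0],[0,0,0,0,0,-0.03,0],[0,0,0,0,0,-0.03,0],[0.34,2.8,1.36,0,0,0,0],[0.68,5.6,2.72,0,0,0,0],[0.68,5.6,2.72,0,0,0,0],[0.68,5.6,2.72,0,0,0,0],[0.68,5.6,2.72,0,0,0,0],[0.36,2.84,1.36,0,0,0,0],[0,0,0,0.015,-0.018,0,0],[0,0,0,0.025,-0.03,0,0],[0,0,0,0.025,-0.025,0.02,0],[0,0,0,0.01,-0.013,0.03,0],[0,0,0,0,0,0.04,0],[0,0,0,0,0,0.03,0],[0,0,0,0,0,0.02,0],[0,0,0,0,0,0.008,0],[0,0,0,0,0,0,0],[0,0,0,0,0,0,0]])

```text
time: 11.65
ee_pos: [0.4513, 0.1049, 0.0223]
orientation: [0.0, -0.0, 1.0, -0.0]
contact_force: [0.3, 0.1, -1.5]
gripper_width: 0.543
grasp_force: 30.0
```

>>> play_rows(targets=[[0,0,0,0,0,0.005,0],[0,0,0,0,0,0.003,0],[0,0,0,0,0,0.001,0],[0,0,0,0,0,0,0],[0,0,0,0,0,0,0.8],[0,0,0,0,0,0,0.8],[0,0,0,0,0,0,0.8],[0,0,0,0,0,0,0.8],[0,3,0,0.001,0,-0.002,0.8],[0,3,0,0.001,0,-0.002,0.8],[0,0,0,0,0,0,0.8],[0,0,0,0,0,0,0.8]])

```text
time: 12.85
ee_pos: [0.4487, 0.1047, 0.0162]
orientation: [-0.052, 0.0, 0.999, -0.0]
contact_force: [-0.8, 0.1, -0.0]
gripper_width: 0.8
grasp_force: 0.0
```

```bash
python3 - <<'E'
from h import *; import fit
p,Rt,s=tool(); print(p,s["gripper_width"],"ytilt",Rt[:,2].round(3))
im,d,P,c=see("wrist"); cv2.imwrite("pics/w5.png",im)
k=(d>0)&(np.hypot(P[...,0]-.451,P[...,1]-.105)<.03)&(P[...,2]>.045)&(P[...,2]<.056); t=P[k]
if len(t): print("ring",len(t),fit.circ(t[:,:2],.0215).round(4),"z",np.median(t[:,2]).round(4)); print("grasp pt",(p-Rt[:,2]*.019).round(4))
E
```

```text
[0.44869318 0.10472523 0.01620129] 0.7997911578725211 ytilt [-0.105 -0.    -0.995]
ring 1445 [0.4497 0.1052] z 0.0498
grasp pt [0.4507 0.1047 0.0351]
```

View pics/w5.png

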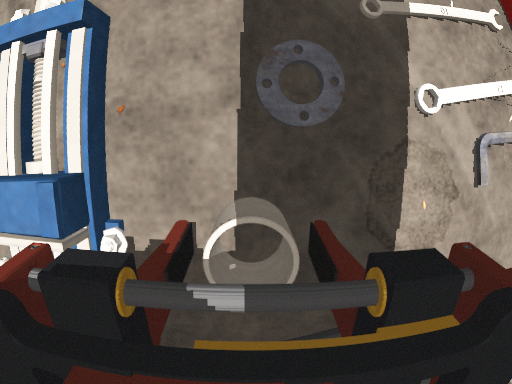

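The ring stands upright, centred between the open fingers at about (250,250). I'll close on it and lift.

>>> play_rows(targets=[[0,0,0,0,0,0,0],[0,0,0,0,0,0,0],[0,0,0,0,0,0,0],[0,0,0,0,0,0,0],[0,0,0,0,0,0,0],[0,0,0,0,0,0,0]])

```text
time: 13.5
ee_pos: [0.4482, 0.1048, 0.0164]
orientation: [-0.053, -0.0, 0.999, -0.0]
contact_force: [-0.5, -0.1, -0.0]
gripper_width: 0.534
grasp_force: 30.0
```

```bash
cat >> go.py <<'E'
def save_ring(x):
    p,Rc,s=tool(); Rr=np.column_stack([[-1,0,0],[0,1,0],[0,0,-1]]).astype(float)
    np.savez("ring.npz",R=Rc.T@Rr,t=Rc.T@(np.array([x,p[1],0])-p)); print("ring in tool",(Rc.T@(np.array([x,p[1],0])-p)).round(4),s["gripper_width"],s["grasp_force"],p)
def rep2(n,foot,off,q=None):
    """shift needed so ring's lower end is at face foot + off in face axes (x down-slope, y, z into face)"""
    D=np.load("ring.npz"); p,Rc,s=tool(); F=frame(n); Rg=F@D["R"].T
    tg=np.array(foot)+F@np.array(off)-Rg@D["t"]
    low=p+Rc@D["t"]; e=F.T@(low-np.array(foot)); ax=Rc@D["R"]
    print("t",s["time"],"pos",p.round(4),"q",s["qpos"].round(3),"w",round(s["gripper_width"],3),"grip",round(s["grasp_force"],1))
    print("ring low end in face axes",e.round(4),"F face",(F.T@s["contact_force"]).round(2),"M face",(F.T@s["ft_torque"]).round(2))
    print("turn",R.from_matrix(Rc.T@Rg).as_rotvec(degrees=True).round(2),"shift now-axes",(Rc.T@(tg-p)).round(4),"goal-axes",(Rg.T@(tg-p)).round(4),"| 1mm into face in goal axes",(Rg.T@F[:,2]).round(4))
N=[-.458,-.113,.882]; FOOT=[.5781,.2036,.0696]
E
python3 -c "
from go import *
save_ring(.4502); rep2(N,FOOT,[0,0,-.06])"
```

```text
ring in tool [-0.0037  0.      0.0161] 0.5340126936648055 30.001108890210162 [0.44820903 0.10479191 0.01639663]
t 13.5 pos [0.4482 0.1048 0.0164] q [ 0.073  0.513  1.925  0.01   0.81  -1.505] w 0.534 grip 30.0
ring low end in face axes [ 0.1632 -0.0653 -0.0084] F face [ 0.5  -0.01 -0.23] M face [-0.14  0.08  0.05]
turn [ -1.94 -28.   -13.86] shift now-axes [-0.08    0.0897 -0.1289] goal-axes [-0.1487  0.0648 -0.0689] | 1mm into face in goal axes [-1.062e-01  2.000e-04  9.943e-01]
```

>>> play_rows(targets=[[0,0,0,0,0,-0.01,0],[0,0,0,0,0,-0.03,0],[0,0,0,0,0,-0.04,0],[0,0,0,0,0,-0.04,0],[0,0,0,-0.01,0.01,-0.03,0],[0,0,0,-0.02,0.02,-0.02,0],[0,0,0,-0.025,0.03,0,0],[0,0,0,-0.02,0.02,0,0],[0,0,0,-0.005,0.01,0,0],[-0.19,-2.8,-1.4,0,0,0,0],[-0.39,-5.6,-2.77,0,0,0,0],[-0.39,-5.6,-2.77,0,0,0,0],[-0.39,-5.6,-2.77,0,0,0,0],[-0.39,-5.6,-2.77,0,0,0,0],[-0.19,-2.8,-1.38,0,0,0,0],[0,0,0,0,0,0,0],[0,0,0,0,0,0,0]])

```text
time: 15.2
ee_pos: [0.5455, 0.1944, 0.1771]
orientation: [0.189, -0.118, 0.975, 0.023]
contact_force: [0.1, -0.4, -1.5]
gripper_width: 0.54
grasp_force: 30.0
```

```bash
python3 -c "
from go import *
rep2(N,FOOT,[0,0,-.03])"
```

```text
t 15.2 pos [0.5455 0.1944 0.1771] q [ 0.217  0.217  1.937  0.015  0.604 -1.605] w 0.54 grip 30.0
ring low end in face axes [-0.0228 -0.0011 -0.0944] F face [ 0.68 -0.39  1.31] M face [-0.04  0.28  0.11]
turn [-0.02 -0.06 -0.05] shift now-axes [0.0158 0.0011 0.0665] goal-axes [0.0159 0.0011 0.0665] | 1mm into face in goal axes [-1.062e-01  2.000e-04  9.943e-01]
```

>>> play_rows(targets=[[0,0,0,0.006,0.0005,0.01,0],[0,0,0,0.006,0.0006,0.02,0],[0,0,0,0.004,0,0.02,0],[0,0,0,0,0,0.012,0],[0,0,0,0,0,0.005,0],[0,0,0,0,0,0,0],[0,0,0,0,0,0,0],[0,0,0,0,0,0,0]])

```text
time: 16.0
ee_pos: [0.5564, 0.1985, 0.1098]
orientation: [0.191, -0.118, 0.974, 0.023]
contact_force: [-0.0, -0.1, -1.4]
gripper_width: 0.533
grasp_force: 30.0
```

```bash
python3 - <<'E'
from go import *
from scipy.optimize import least_squares
rep2(N,FOOT,[0,0,0])
D=np.load("ring.npz"); p,Rt,s=tool(); im,d,P,c=see("wrist"); cv2.imwrite("pics/w6.png",im)
q=((P[d>0]-p)@Rt-D["t"])@D["R"]   # ring axes: z down-positive from lower end
for lo,hi in((-.048,-.004),):
    o=q[(abs(q[:,0])<.03)&(abs(q[:,1])<.02)&(q[:,0]>.012)&(q[:,2]>lo)&(q[:,2]<hi)]
    f=lambda v:np.hypot(o[:,0]-v[0]-v[2]*o[:,2],o[:,1]-v[1])-.0245
    r=least_squares(f,[0,0,0],loss="soft_l1",f_scale=.001).x; print("ring wall err",len(o),r.round(4),"tilt deg",np.degrees(r[2]).round(2))
E
```

```text
t 16.0 pos [0.5564 0.1985 0.1098] q [ 0.221  0.341  1.987  0.019  0.427 -1.607] w 0.533 grip 30.0
ring low end in face axes [-0.0013  0.0002 -0.0296] F face [ 0.69 -0.14  1.21] M face [-0.07  0.27  0.07]
turn [-0.01  0.1   0.  ] shift now-axes [-0.0018 -0.0002  0.0295] goal-axes [-0.0019 -0.0002  0.0295] | 1mm into face in goal axes [-1.062e-01  2.000e-04  9.943e-01]
ring wall err 1140 [-0.0012  0.0001  0.0057] tilt deg 0.33
```

>>> play_rows(targets=[[0,0,0,0.0024,-0.0002,0,0],[0,0,0,-0.0006,0,0.006,0],[0,0,0,-0.0006,0,0.006,0],[0,0,0,-0.0005,0,0.005,0],[0,0,0,-0.0004,0,0.004,0],[0,0,0,-0.0002,0,0.002,0],[0,0,0,0,0,0,0],[0,0,0,0,0,0,0],[0,0,0,0,0,0,0]])

```text
time: 16.95
ee_pos: [0.5643, 0.2002, 0.0877]
orientation: [0.19, -0.118, 0.974, 0.023]
contact_force: [-0.3, 0.1, -2.0]
gripper_width: 0.536
grasp_force: 30.0
```

```bash
python3 -c "
from go import *
rep2(N,FOOT,[0.001,0,0])"
```

```text
t 16.95 pos [0.5643 0.2002 0.0877] q [ 0.221  0.39   1.988  0.021  0.379 -1.61 ] w 0.536 grip 30.0
ring low end in face axes [ 0.002  -0.     -0.0063] F face [1.14 0.19 1.63] M face [-0.03  0.3   0.07]
turn [-0.01  0.04  0.01] shift now-axes [-0.0017  0.      0.0061] goal-axes [-0.0017  0.      0.0061] | 1mm into face in goal axes [-1.062e-01  2.000e-04  9.943e-01]
```

>>> play_rows(targets=[[0,0,0,-0.0006,0,0.002,0],[0,0,0,-0.0003,0,0.0015,0],[0,0,0,-0.0001,0,0.001,0],[0,0,0,-0.0001,0,0.0005,0],[0,0,0,0,0,0,0],[0,0,0,0,0,0,0]])

```text
time: 17.55
ee_pos: [0.567, 0.2009, 0.0833]
orientation: [0.19, -0.118, 0.974, 0.023]
contact_force: [-0.5, 0.8, -2.7]
gripper_width: 0.536
grasp_force: 30.0
```

```bash
python3 -c "
from go import *
rep2(N,FOOT,[0.001,0,0])"
```

```text
t 17.55 pos [0.567  0.2009 0.0833] q [ 0.221  0.401  1.985  0.021  0.371 -1.61 ] w 0.536 grip 30.0
ring low end in face axes [ 0.0017  0.     -0.0011] F face [1.51 0.92 2.21] M face [-0.08  0.29  0.02]
turn [-0.    0.02  0.  ] shift now-axes [-0.0008 -0.      0.001 ] goal-axes [-0.0008 -0.      0.001 ] | 1mm into face in goal axes [-1.062e-01  2.000e-04  9.943e-01]
```

>>> play_rows(targets=[[0,0,0,-0.0002,0,0.0004,0],[0,0,0,-0.0001,0,0.0004,0],[0,0,0,0,0,0.0004,0],[0,0,0,0,0,0,0],[0,0,0,0,0,0,0]])

```text
time: 18.05
ee_pos: [0.5677, 0.2011, 0.0827]
orientation: [0.19, -0.118, 0.974, 0.023]
contact_force: [-3.7, -0.7, 4.3]
gripper_width: 0.537
grasp_force: 30.0
```

```bash
python3 -c "
from go import *
rep2(N,FOOT,[0.001,0,0])"
```

```text
t 18.05 pos [0.5677 0.2011 0.0827] q [ 0.221  0.402  1.985  0.021  0.369 -1.61 ] w 0.537 grip 30.0
ring low end in face axes [ 0.0013  0.     -0.0002] F face [ 1.31  0.18 -5.54] M face [0.04 0.43 0.03]
turn [-0.    0.05  0.01] shift now-axes [-0.0003 -0.      0.0002] goal-axes [-0.0003 -0.      0.0002] | 1mm into face in goal axes [-1.062e-01  2.000e-04  9.943e-01]
```

>>> play_rows(targets=[[0,0,0,0,0,0.0003,0],[0,0,0,0,0,0.0002,0],[0,0,0,0,0,0,0],[0,0,0,0,0,0,0]])

```text
time: 18.45
ee_pos: [0.5677, 0.2011, 0.0826]
orientation: [0.19, -0.118, 0.974, 0.023]
contact_force: [-6.7, -2.7, 11.5]
gripper_width: 0.539
grasp_force: 30.0
```

```bash
cat > chk.py <<'E'
from go import *; import fit
from scipy.optimize import least_squares
F=frame(N); Fs=[];Ms=[]
for k in range(4):
    im,d,P,c=see("wrist"); s=tool()[2]; Fs.append(F.T@s["contact_force"]); Ms.append(F.T@s["ft_torque"])
cv2.imwrite("pics/w7.png",im)
print("mean F",np.mean(Fs,0).round(2),"M",np.mean(Ms,0).round(3)); rep2(N,FOOT,[.001,0,0])
n2,_=fit.face(P,d,FOOT[:2],.07)
q=(P[d>0]-np.array(FOOT))@F   # face axes, height = -z
o=q[(np.hypot(q[:,0],q[:,1])<.03)&(q[:,0]>.010)&(abs(q[:,1])<.021)&(q[:,2]<-.004)&(q[:,2]>-.047)]
f=lambda v:np.hypot(o[:,0]-v[0]-v[2]*o[:,2],o[:,1]-v[1]-v[3]*o[:,2])-.0245
r=least_squares(f,[0,0,0,0],loss="soft_l1",f_scale=.0007); v=r.x; print("ring wall in face axes",len(o),v[:2].round(4),"tilt deg x,y",np.degrees(v[2:]).round(2),"rms",np.sqrt(np.mean(r.fun**2)).round(5))
t=q[(np.hypot(q[:,0]-v[0],q[:,1]-v[1])<.0245)&(np.hypot(q[:,0]-v[0],q[:,1]-v[1])>.0185)&(abs(q[:,2]+.05)<.003)]
A=np.c_[t[:,:2]-v[:2],np.ones(len(t))]; w=least_squares(lambda c:A@c-t[:,2],[0,0,-.05],loss="soft_l1",f_scale=.0005).x
print("upper rim height",(-w[2]).round(4),len(t),"slope deg",np.degrees(w[:2]).round(2))
E
python3 chk.py
```

```text
mean F [  0.81  -0.31 -13.32] M [0.051 0.564 0.028]
t 18.65 pos [0.5677 0.2011 0.0826] q [ 0.221  0.403  1.985  0.021  0.369 -1.61 ] w 0.538 grip 30.0
ring low end in face axes [ 0.0013  0.     -0.0001] F face [  1.1   -0.1  -13.55] M face [ 0.06  0.55 -0.  ]
turn [-0.    0.06  0.  ] shift now-axes [-0.0003 -0.      0.0001] goal-axes [-0.0003 -0.      0.0001] | 1mm into face in goal axes [-1.062e-01  2.000e-04  9.943e-01]
face n [-0.4673 -0.1163  0.8764] slope 0.502 yaw 0.244 inl 7931 19219 extent 0.081 0.096
 centre by extents [0.5675 0.201  0.064 ]
 pin top [0.5634 0.1996 0.0832] 1234 foot [0.5722 0.2018 0.0666] h 0.024
ring wall in face axes 1201 [-0.0001  0.0001] tilt deg x,y [ 0.12 -0.17] rms 0.00299
upper rim height 0.0497 1307 slope deg [-0.25  0.11]
```

>>> play_rows(targets=[[0,0,0,0,0,-0.00025,0],[0,0,0,0,0,0,0],[0,0,0,0,0,0,0],[0,0,0,0,0,0,0]])

```text
time: 19.05
ee_pos: [0.5677, 0.2011, 0.0827]
orientation: [0.19, -0.118, 0.974, 0.023]
contact_force: [-4.8, -1.3, 8.5]
gripper_width: 0.538
grasp_force: 30.0
```

```bash
cat >> chk.py <<'E'
from itertools import chain
m=(abs(q[:,0])<.042)&(abs(q[:,1])<.045)&(np.hypot(q[:,0],q[:,1])>.028)&(abs(q[:,2])<.0025)
g=q[m]; A=np.c_[g[:,:2],np.ones(len(g))]; c=least_squares(lambda c:A@c-g[:,2],[0,0,0],loss="soft_l1",f_scale=.0005).x
print("face refit",len(g),"slope err deg",np.degrees(c[:2]).round(2),"z0",c[2].round(4))
cv2.imwrite("pics/w8.png",cv2.resize(im[60:330,120:400],(800,600)))
E
python3 chk.py
```

```text
mean F [ 1.18 -0.24 -9.98] M [0.019 0.507 0.029]
t 19.25 pos [0.5677 0.2011 0.0827] q [ 0.221  0.402  1.985  0.021  0.369 -1.61 ] w 0.533 grip 30.0
ring low end in face axes [ 0.0012  0.     -0.0002] F face [  0.46  -0.6  -10.12] M face [0.03 0.47 0.03]
turn [-0.    0.06  0.01] shift now-axes [-0.0003 -0.      0.0001] goal-axes [-0.0003 -0.      0.0001] | 1mm into face in goal axes [-1.062e-01  2.000e-04  9.943e-01]
face n [-0.4631 -0.1143  0.8789] slope 0.497 yaw 0.242 inl 7980 19222 extent 0.082 0.096
 centre by extents [0.5673 0.201  0.0638]
 pin top [0.5635 0.1997 0.0831] 1265 foot [0.5722 0.2019 0.0665] h 0.024
ring wall in face axes 1196 [-0.0001  0.0001] tilt deg x,y [ 0.08 -0.2 ] rms 0.00323
upper rim height 0.0497 1307 slope deg [-0.12  0.04]
face refit 5713 slope err deg [-0.04  0.  ] z0 -0.0
```

View pics/w8.png

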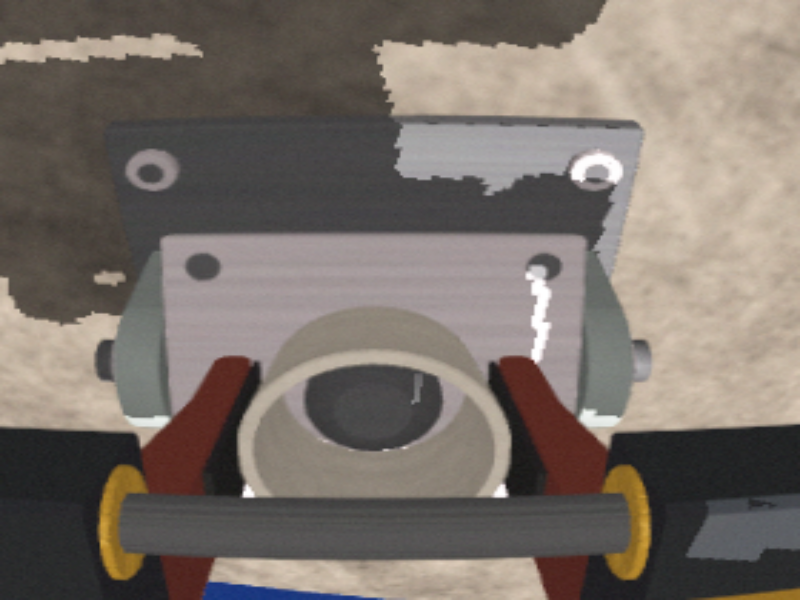

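The ring is over the pin, which shows inside the bore at (400,375). It sits flush to within measurement and is still gripped, with a steady push of about 10 N. I'm handing it in.

```bash
python3 -c "
from h import *
print(env.finish_job())"
```

```text
the job is handed in; nothing more can be done
None
```

I handed the job in at about 19 s with the grey stout ring over the pin, the same way up. It is flush on the sloping face to within about 0.2°, still gripped and pressed on with about 10 N. On the way I stood it once on clear bench and regripped it, to keep joint 5 inside its range.

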